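# Check an incubator's temperature through its sight port

## Task

Pull up the sprung shutter of the portable incubator, turn its grip a quarter turn so that it rests in the notch and stays up by itself, then take the infrared thermometer and hold its nose about 5 cm from the middle of the open sight port, pointing squarely into it, steady for two seconds. Then set the thermometer down gently, upright and with its whole foot on the charging pad; leave the shutter parked open and the other things on the bench where they are.

Things in the scene. Friction and masses are not known exactly. Their poses are not given: they have to be found in the camera images.
- case: White portable incubator, fixed; place and heading vary. 200 mm wide (its y), 180 mm high, sloped front on its -x side (foot of the slope 130 mm from the origin, top edge 65 mm), back at +80 mm. Origin: underside, 35 mm behind the shutter's stem. z up. A black carrying handle stands 35 mm high above the top, at x = +50 mm.
- port: Sight port: steel ring, 48 mm outside, 28 mm hole, in the middle of the incubator's sloped front. Origin: centre of the ring's outer face, 117 mm above the bench. z points straight out of the port (away from the incubator and 20 degrees upward), y is level, x runs up the slope.
- knob_grip (a point): Centre of the shutter's black grip bar, on a vertical stem on top of the incubator, 241 mm above the bench when shut. Bar 44 mm long, 14 thick, 26 high, level; shut, it lies along the case's y. Site axes: z up, y along the bar. Below it the stem's cross pin runs between two steel cheeks whose tops (40 x 30 mm in all) are 19 mm below the bar's centre when shut.
- shutter (a joint): Lift of the shutter, m: 0 shut (blade behind the port), 0.048 the most. Spring and weight pull it down with 6 N shut, 11 N at the top. Above 0.040 the cross pin clears the cheeks and the bar can be turned a quarter turn either way; let down there, the pin drops into a 4 mm deep cross notch and stays at 0.036 (port clear). Let go anywhere else it springs shut.
- shutter_turn (a joint): Turn of the grip bar about the vertical, rad, counter-clockwise from above: 0 shut (the cheeks stop it turning until it is pulled up), +1.57 or -1.57 in the rest notch (it drops in within about 0.15 of that); stops at +-1.75.
- thermometer: Grey pistol-shaped infrared thermometer, about 240 g, standing loose on a round foot. Origin: centre of the foot's underside; x to the nose, z up. Foot 70 mm across, 12 high; handle 30 x 28 mm; head 36 mm wide, from 92 to 128 mm up, x -45 to +60 mm, then a round nose 28 mm across, 15 long. Take it by the head's sides from above, over the foot. Nothing to press.
- nose (a point): Lens at the front of the thermometer's nose: 75 mm ahead of its origin along x, 110 mm above the foot's underside. It sees straight ahead along the thermometer's x axis. Axes as the thermometer's.
- pad: Round grey charging pad, fixed on the bench, 110 mm across, 8 mm high, flat, with a small brass contact in the middle. Origin: centre of its underside. The thermometer may stand on it in any heading.
- tube_rack: Bystander: white rack holding capped tubes, 60 x 160, 70 high (mm). Origin at the centre of its underside.
- bottle: Bystander: white bottle with grey cap, 60 across, 140 high (mm). Origin at the centre of its underside.
- dishes: Bystander: stack of three clear dishes, 91 across, 41 high (mm). Origin at the centre of its underside.
- jar: Bystander: small amber jar, 44 across, 50 high (mm). Origin at the centre of its underside.
- timer: Bystander: flat white bench timer, 60 x 60 x 22 (mm). Origin at the centre of its underside.
- marker: Bystander: white marker pen, 120 long, 12 thick (mm). Origin at the centre of its underside.
Mind the look-alikes: they are no part of the job. What is meant by the thermometer is not white, and is the smaller of those in its own colour.

How it is judged:
On the way, in this order (a step that is already met when the one before it is completed fails the run):
1. the shutter is parked up (above 32 mm) and the gripper has left its grip bar by 50 mm (value of joint shutter above 0.032 m and distance between the grasp point and knob_grip above 0.05 m and velocity of joint shutter between -0.02 and 0.02 m/s), for 0.3 s.
2. shutter up; lens 25 to 85 mm from the port, its sight line within 11 mm of the port centre (each way) and 0.28 rad of square, held for 1.2 s (under 20 mm/s, 0.15 rad/s) (value of joint shutter above 0.032 m and x of port in the frame of nose between 0.025 and 0.085 m and y of port in the frame of nose between -0.011 and 0.011 m and z of port in the frame of nose between -0.011 and 0.011 m and angle between the x axis of thermometer and the z axis of port, either way round below 0.28 rad and linear speed of thermometer below 0.02 m/s and angular speed of thermometer below 0.15 rad/s), for 1.2 s.
At the end, for the whole second after the job is handed in: The thermometer stands released, at rest and upright (within 0.06 rad) on the charging pad, its foot's centre within 21 mm of the pad's centre (whole foot on the pad), and the shutter is still parked up (above 32 mm) (value of joint shutter above 0.032 m and horizontal distance between thermometer and pad below 0.021 m and angle between thermometer's own z axis and vertical below 0.06 rad and z of thermometer in the frame of pad between 0.004 and 0.012 m and linear speed of thermometer below 0.02 m/s and contact force between the fingers and thermometer below 0.3 N); the robot touches nothing.
It fails at once if a bystander is moved more than 30 mm (distance of any of tube_rack, bottle, dishes, jar, timer, marker from where it was at the start of the episode above 0.03 m).
It fails at once if the thermometer is dropped (over 0.5 m/s with no finger on it, a fall of some 13 mm) (contact force between the fingers and thermometer below 0.1 N and linear speed of thermometer above 0.5 m/s).
It fails at once if the thermometer is banged on the pad (over 80 N) (contact force between thermometer and pad above 80 N).
It fails at once if the thermometer is knocked over (angle between thermometer's own z axis and vertical above 1.2 rad).
It also fails if it takes over 72 s, if anything falls off the work surface, if the arm or the gripper's body presses on something with over 40 N, if the wrist force passes 120 N, or if a joint passes its speed limit or range.

## Robot

A 6-joint arm with a two-finger parallel gripper is mounted at the origin on the work surface. World frame = base frame: x ahead of the robot, y to its left, z up, the work surface at z = 0. Lengths are in m, angles in rad, forces in N, time in s.
With the tool pointing down it reaches from about 0.375 to 0.9 m from the base axis. Payload 3.1 kg.
Tool frame: the origin (TCP) lies at the very end of the fingers, on their centre line; the grasp point (between the pads) lies 19 mm behind it; x points along the fingers, y is the direction in which the jaws open and shut, and the axes are right-handed (so a half turn about x gives the same grasp; the last joint's range is limited). The gripper opens to 85 mm and grips with 20 to 120 N. Pads are 22 mm wide; open, the fingers measure 114 mm over their backs; the gripper's body (76 mm by 85 mm) begins 54 mm behind the grasp point. The pads swing forward as they close: fully open they stand 13 mm farther back than shut.
Start: joints at [1.131, 0.527, 1.433, -0, 1.181, -0.178], TCP at [0.161, 0.604, 0.231] pointing down, gripper open.
Joint ranges: [-3.08, 3.08], [-0.75, 2.2], [0.22, 2.44], [-1.43, 4.57], [0, 2.65], [-2.85, 2.85]. Speed limits (rad/s): [2.79, 2.79, 3.14, 3.14, 3.14, 3.14].

## Interface

Orientations are given as a unit quaternion [x, y, z, w].
In Python, from station import sense, snapshot, camera_model, sign_off gives the robot as it stands.
- The arm moves only by the tool step_arm, never from a script. Its argument "increments" is one flat list of numbers, 5 for each row, row after row: the shift along the tool's x, y, z in units of 60 mm (1.0 is 60 mm), then the turn about the tool's x in units of 5 degrees (1.0 is 5 degrees), then the closure, from 0 (fully open) to 1 (shut). A call has exactly 5 rows; each row is the pose to reach, as a shift and turn from the pose measured when the call began, along the tool's axes at that moment; what a row does not reach only later rows make up. A row lasts 1/8 s, in which the tool goes at most 62.5 mm and 10.7 degrees, less where a joint would pass 70% of its speed; a pose out of reach is approached as far as the arm can. A call with a gripper value outside its range is refused whole. The fingers move at their own pace and stop on an object; "grip_force" is the grip in N (left out, the last holds). Time passes only in rows, so rows that repeat a pose let the fingers close, or fill a call up. It gives the time, the measured TCP pose, the force and the opening at its end, in the units of the state.
- sense(): the state, without advancing time (a new reading comes with each control period).
- snapshot(name): name is "side" or "top" or "wrist"; returns the picture (384x512x3 uint8, blue, green, red); there is no depth.
- camera_model(name): a dict with "vertical_fov" (degrees; the focal length in pixels is half the picture's height over the tangent of half this angle, whatever the lens; pixels are square), "cx", "cy" (the principal point, pixels), "R" (3x3) and "t" (3): a world point X has camera coordinates R X + t. Camera axes: x right, y down, z forward; pixel columns grow to the right and rows downward; lengths in m; the calibration is good to about 2 mm. The wrist camera is an equidistant fisheye: a pixel r from the principal point sees the ray r / f radians off the axis. A picture is of the moment at which its call begins: read the wrist's pose just before it. camera_model takes no time and is no camera call; for the wrist camera it gives the pose at the moment of the call.
- sign_off(): hands the job in, once; it reports no verdict.
The state is a dict: "t": time; "q": joint angles; "qd": joint speeds; "tau": joint torques, N m; "tcp_pos": TCP position; "tool_rot": TCP orientation; "force": force on the tool from outside, world axes, zero at the start; "ft_torque": the same for the moment, N m; "finger_gap": opening from 0.0 (shut) to 1.0 (fully open).
Only numpy, scipy, OpenCV 4.12 (cv2) and the standard library are available. Lean on these libraries where they do the work, as an engineer would, in place of code of your own. Each camera call takes 0.05 s, during which the arm holds its last target. There are 200 camera calls.

## Working session

There is one attempt and no reset: what is moved stays moved. The work goes in short steps, Python scripts to look and compute and a tool call to move; the robot and the scene stay as the last step left them, time stands still between calls to the robot, and variables do not carry over. Pictures are saved under pics/ and viewed, about 8 in all and at most 12, crops included, and the job is handed in when it is done.

Besides the shell and the picture viewer there is one more tool, called after "Request:" as name(argument=value, ...) on one line, values as JSON. step_arm: Moves the arm, as the interface text tells. Its arguments: {"type":"object","properties":{"increments":{"type":"array","items":{"type":"number"}},"grip_force":{"type":"number"}},"required":["increments"]}

```bash
mkdir -p pics; ls; python3 - <<'E'
from station import *
import cv2,numpy as np
s=sense();print({k:np.round(v,3).tolist() for k,v in s.items()})
for n in("side","top","wrist"):
    m=camera_model(n);print(n,{k:np.round(v,4).tolist() for k,v in m.items()})
    cv2.imwrite(f"pics/{n}0.png",snapshot(n))
a=cv2.imread("pics/side0.png");b=cv2.imread("pics/top0.png")
cv2.imwrite("pics/s1.png",cv2.resize(a,(800,600),interpolation=cv2.INTER_CUBIC))
cv2.imwrite("pics/t1.png",cv2.resize(b,(800,600),interpolation=cv2.INTER_CUBIC))
E
```

```text
pics
{'t': 0.0, 'q': [1.132, 0.528, 1.434, 0.0, 1.181, -0.179], 'qd': [-0.0, 0.001, -0.0, -0.001, 0.003, 0.0], 'tau': [0.0, -44.236, -17.803, -0.0, 0.008, 0.0], 'tcp_pos': [0.161, 0.603, 0.23], 'tool_rot': [0.091, 0.701, -0.093, 0.701], 'force': [0.835, -0.391, -0.577], 'ft_torque': [0.043, -0.041, -0.052], 'finger_gap': 1.003}
side {'vertical_fov': 48.4577, 'cx': 253.043, 'cy': 194.0089, 'R': [[-0.9937, -0.1115, -0.0106], [-0.0734, 0.72, -0.6901], [0.0846, -0.685, -0.7236]], 't': [0.4902, 0.0893, 1.2382]}
top {'vertical_fov': 53.5102, 'cx': 256.423, 'cy': 189.2224, 'R': [[-0.0128, -0.9999, 0.0078], [-0.9923, 0.0118, -0.1237], [0.1236, -0.0094, -0.9923]], 't': [0.074, 0.5039, 1.318]}
wrist {'vertical_fov': 65.7065, 'cx': 259.9867, 'cy': 189.6795, 'R': [[0.2586, 0.966, -0.0025], [0.9155, -0.2442, 0.3198], [0.3083, -0.085, -0.9475]], 't': [-0.6246, -0.0404, 0.3812]}
```

View pics/s1.png

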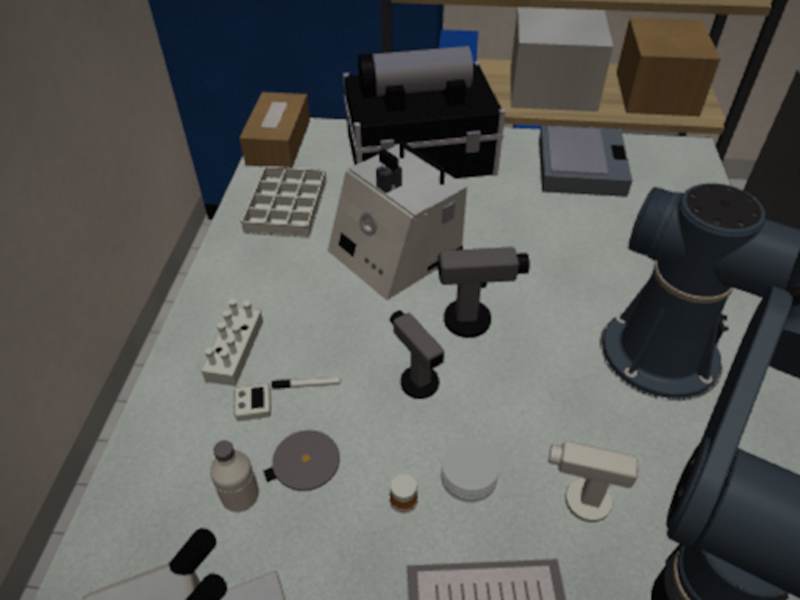

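View pics/t1.png

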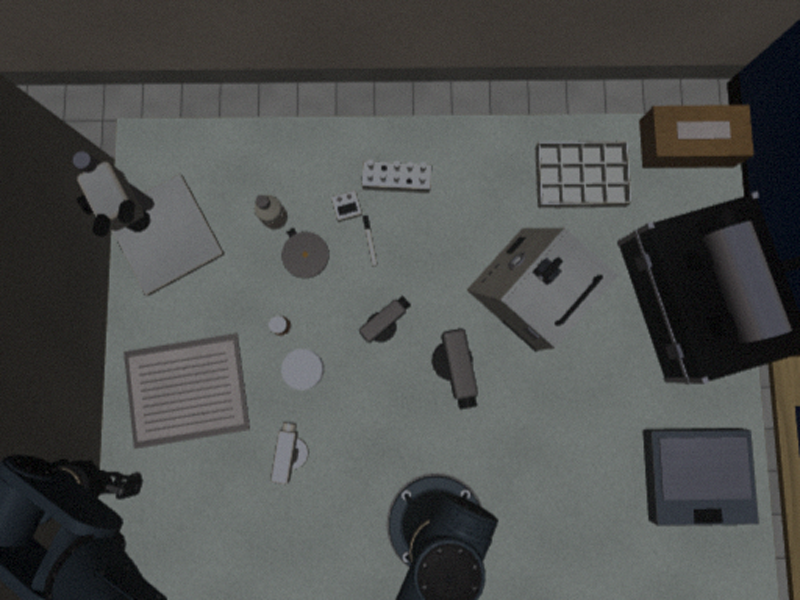

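Side view (800 px scale): the small grey thermometer has its foot at about (420,383). The port is at (368,224), the grip at (388,160) and the pad at (306,459). Top view: thermometer head runs (362,337)→(408,303), pad (305,255), grip (548,270), port (516,261).

```bash
cat > h.py <<'E'
import numpy as np,cv2
from station import *
from scipy.spatial.transform import Rotation as Rn
def ray(m,p):
    f=192/np.tan(np.radians(m["vertical_fov"])/2);d=np.array([(p[0]-m["cx"])/f,(p[1]-m["cy"])/f,1.])
    if m.get("fish"):
        r=np.hypot(d[0],d[1]);d=np.array([*(d[:2]/max(r,1e-9)*np.sin(r)),np.cos(r)])
    R=np.array(m["R"]);d=R.T@d
    return -R.T@np.array(m["t"]),d/np.linalg.norm(d)
def plane(m,p,z):
    o,d=ray(m,p);return o+d*(z-o[2])/d[2]
def tri(m1,p1,m2,p2):
    a,u=ray(m1,p1);b,v=ray(m2,p2);s=np.linalg.lstsq(np.c_[u,-v],b-a,rcond=None)[0]
    x,y=a+u*s[0],b+v*s[1];return (x+y)/2,np.linalg.norm(x-y)
def proj(m,X):
    c=np.array(m["R"])@X+np.array(m["t"]);f=192/np.tan(np.radians(m["vertical_fov"])/2)
    if m.get("fish"):
        r=np.hypot(c[0],c[1]);k=np.arctan2(r,c[2])/max(r,1e-9)*f
    else:k=f/c[2]
    return np.array([m["cx"]+k*c[0],m["cy"]+k*c[1]])
def cam(n):
    m=dict(camera_model(n));m["fish"]=n=="wrist";return m
E
python3 - <<'E'
from h import *
np.set_printoptions(precision=4,suppress=True)
S,T=cam("side"),cam("top");k=1/1.5625
P=lambda x,y:np.array([x,y])*k
print("port",tri(S,P(368,224),T,P(516,261)))
print("knob",tri(S,P(388,158),T,P(548,268)), plane(T,P(548,268),.25))
print("pad",plane(T,P(305,255),.008),plane(S,P(306,459),.008))
print("th head rear",plane(T,P(367,337),.128),"nose",plane(T,P(405,303),.117))
print("th foot side",plane(S,P(420,380),.012))
print("case corners z.18", [plane(T,P(*c),.18) for c in[(562,230),(503,297),(553,348)]])
print("front base",[plane(T,P(*c),0) for c in[(468,290)]])
cv2.imwrite("pics/c1.png",np.hstack([cv2.resize(cv2.imread("pics/top0.png")[130:240,220:410],None,fx=4,fy=4,interpolation=2)]))
E
```

```text
port (array([ 0.5673, -0.1808,  0.1093]), np.float64(0.0001818645671295455))
knob (array([ 0.5284, -0.2137,  0.2451]), np.float64(0.000386735896059777)) [ 0.5274 -0.2124  0.25  ]
pad [0.6054 0.2885 0.008 ] [0.6057 0.2964 0.008 ]
th head rear [0.4067 0.1399 0.128 ] nose [0.4783 0.0596 0.117 ]
th foot side [0.4356 0.1214 0.012 ]
case corners z.18 [array([ 0.6177, -0.2628,  0.18  ]), array([ 0.481 , -0.1372,  0.18  ]), array([ 0.3773, -0.2336,  0.18  ])]
front base [array([ 0.52  , -0.0892,  0.    ])]
```

View pics/c1.png

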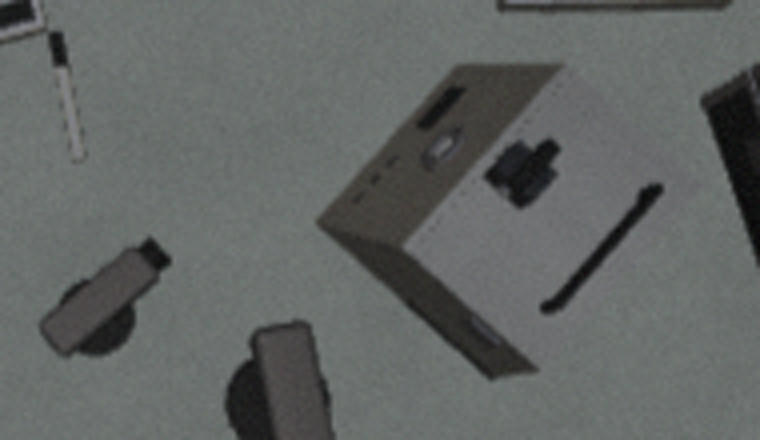

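```bash
cat >> h.py <<'E'
def plan(xyz,jaw,s=None):
    """jaw: world angle (deg) of tool y axis, mod 180; returns units of total move"""
    s=s or sense();R=Rn.from_quat(s["tool_rot"]).as_matrix();d=R.T@(np.array(xyz)-s["tcp_pos"])/.06
    ya=np.degrees(np.arctan2(R[1,1],R[0,1]));tu=(ya-jaw+90)%180-90  # x down: + turn = clockwise from above
    print("jaw now %.1f axis"%ya,"x",np.round(R[:,0],3),"q6 %.2f"%s["q"][5],"tcp",np.round(s["tcp_pos"],4),"shift",np.round(d,2),"n rows",np.round(np.linalg.norm(d)*.06/.0625,1),"turn",round(tu/5,2),"alt",round((tu-np.sign(tu)*180)/5,2))
E
python3 - <<'E'
from h import *
np.set_printoptions(precision=4,suppress=True)
T=cam("top")
C=lambda x,y:np.array([220+x/4,130+y/4])
def ang(a,b,z):
    p,q=plane(T,C(*a),z),plane(T,C(*b),z);v=q-p;print(p,q,np.linalg.norm(v),np.degrees(np.arctan2(v[1],v[0])))
ang((403,245),(562,65),.18);ang((545,310),(652,190),.213);ang((403,245),(537,370),.18);ang((320,222),(460,66),0)
ang((45,340),(155,250),.115)
plan((.45,.3,.42),45);plan((.46,.13,.42),45)
E
```

```text
[ 0.4773 -0.1334  0.18  ] [ 0.6208 -0.2656  0.18  ] 0.19509515883496562 -42.674840951072284
[ 0.4223 -0.2341  0.213 ] [ 0.5138 -0.3209  0.213 ] 0.12610329701665482 -43.47170867634171
[ 0.4773 -0.1334  0.18  ] [ 0.3779 -0.2347  0.18  ] 0.14195689269268147 -134.44648053880874
[ 0.5203 -0.0909  0.    ] [ 0.6637 -0.2238  0.    ] 0.19543140565447975 -42.836225270707665
[0.4098 0.1525 0.115 ] [0.4832 0.061  0.115 ] 0.11732209925910975 -51.24828829968632
jaw now 75.1 axis x [-0.001 -0.002 -1.   ] q6 -0.18 tcp [0.1609 0.6034 0.2305] shift [-3.15 -3.65  5.96] n rows 7.4 turn 6.01 alt -29.99
jaw now 75.1 axis x [-0.001 -0.002 -1.   ] q6 -0.18 tcp [0.1609 0.6034 0.2305] shift [-3.15 -6.34  6.85] n rows 9.5 turn 6.01 alt -29.99
```

Request:
step_arm(increments=[-0.4,-0.6,0.65,0,0,-0.8,-1.2,1.3,0,0,-1.1,-1.9,2.0,0,0,-1.4,-2.5,2.7,0,0,-1.6,-3.1,3.4,0,0])

```text
t: 0.78
tcp_pos: [0.3109, 0.3698, 0.3276]
tool_rot: [0.092, 0.701, -0.092, 0.701]
force: [0.6, -0.5, 0.1]
finger_gap: 1.001
```

Request:
step_arm(increments=[-0.4,-0.6,0.65,0,0,-0.7,-1.2,1.3,0,0,-1.1,-1.9,2.0,0,0,-1.3,-2.5,2.7,0,0,-1.5,-3.2,3.4,0,0])

```text
t: 1.4
tcp_pos: [0.4592, 0.1302, 0.4184]
tool_rot: [0.092, 0.701, -0.092, 0.701]
force: [0.1, 0.3, -0.1]
finger_gap: 0.997
```

```bash
python3 - <<'E'
from h import *
np.set_printoptions(precision=4,suppress=True)
plan((.528,-.213,.36),47)
m=cam("wrist");im=snapshot("wrist");cv2.imwrite("pics/w1.png",im)
import json;json.dump({k:np.array(v).tolist() if k!="fish" else bool(v) for k,v in m.items()},open("w1.json","w"))
E
```

```text
jaw now 75.1 axis x [ 0.001 -0.    -1.   ] q6 -1.27 tcp [0.4592 0.1302 0.4184] shift [ 0.98 -5.23  2.58] n rows 5.7 turn 5.62 alt -30.38
```

View pics/w1.png

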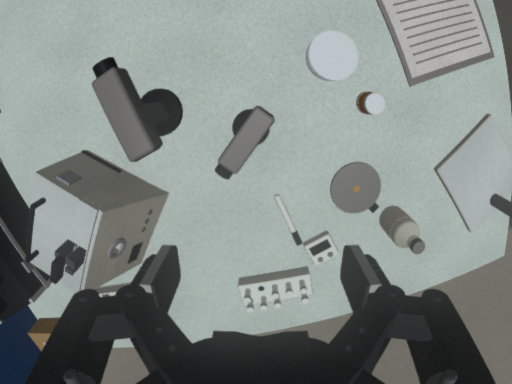

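Wrist view from 0.42 m: thermometer head end (264,112), nose tip (223,173), visible part of the foot (250,127), pad (355,188), port ring (117,248), grip (68,258).

```bash
python3 - <<'E'
from h import *
import json
np.set_printoptions(precision=4,suppress=True)
m=json.load(open("w1.json"));T=cam("top");S=cam("side");im=cv2.imread("pics/w1.png")
g=cv2.cvtColor(im,cv2.COLOR_BGR2GRAY)
a,b=plane(m,(264,112),.126),plane(m,(223,173),.110);v=b-a
print("th",a,b,np.linalg.norm(v[:2]),np.degrees(np.arctan2(v[1],v[0])), "org",a[:2]+v[:2]*45/120)
# dark foot mask
mk=np.zeros_like(g);mk[95:150,220:285]=(g[95:150,220:285]<45)*255
n,l,st,c=cv2.connectedComponentsWithStats(mk);i=1+st[1:,4].argmax();pts=np.argwhere(l==i)[:,::-1]
print("foot blob",st[i],c[i])
# pad blob
e=cv2.inRange(g[150:220,320:390],70,135);n,l,st,c=cv2.connectedComponentsWithStats(cv2.medianBlur(e,5));i=1+st[1:,4].argmax();ell=cv2.fitEllipse(max(cv2.findContours((l==i).astype(np.uint8),0,2)[0],key=len))
print("pad",ell,plane(m,np.array(ell[0])+[320,150],.008))
print("port",plane(m,(117,248),.117),tri(m,(117,248),T,np.array([516,261])/1.5625),tri(m,(117,248),S,np.array([368,224])/1.5625))
print("knob",[tri(m,(68,258),C,np.array(p)/1.5625) for C,p in((T,(548,268)),(S,(388,158)))])
cv2.imwrite("pics/c2.png",np.hstack([cv2.resize(im[90:190,205:295],None,fx=4,fy=4,interpolation=2),cv2.resize(im[200:300,40:140],None,fx=4,fy=4,interpolation=2)]))
E
```

```text
th [0.4081 0.1505 0.126 ] [0.4846 0.0636 0.11  ] 0.11580849611769559 -48.64509375662167 org [0.4368 0.1179]Traceback (most recent call last):
  File "<stdin>", line 10, in <module>
ValueError: attempt to get argmax of an empty sequence
```

```bash
python3 - <<'E'
from h import *
import json
np.set_printoptions(precision=4,suppress=True)
m=json.load(open("w1.json"));T=cam("top");S=cam("side");im=cv2.imread("pics/w1.png")
g=cv2.cvtColor(im,cv2.COLOR_BGR2GRAY)
e=(g[150:225,320:390]<150).astype(np.uint8);n,l,st,c=cv2.connectedComponentsWithStats(cv2.medianBlur(e,5));i=1+st[1:,4].argmax();print(st[i],c[i])
print("pad",plane(m,(355.5,187.5),.008),[np.linalg.norm(plane(m,a,.008)-plane(m,b,.008)) for a,b in(((330,187),(381,187)),((355,162),(355,213)))])
print("port",plane(m,(117,248),.117),tri(m,(117,248),T,np.array([516,261])/1.5625),tri(m,(117,248),S,np.array([368,224])/1.5625))
print("knob",[tri(m,(68,258),C,np.array(p)/1.5625) for C,p in((T,(548,268)),(S,(388,158)))])
cv2.imwrite("pics/c2.png",np.hstack([cv2.resize(im[90:190,205:295],None,fx=4,fy=4,interpolation=2),cv2.resize(im[200:300,40:140],None,fx=4,fy=4,interpolation=2)]))
E
```

```text
[  10   12   51   51 2136] [35.5506 37.6742]
pad [0.6053 0.292  0.008 ] [np.float64(0.1110504959760437), np.float64(0.10977599220684064)]
port [ 0.5666 -0.1748  0.117 ] (array([ 0.5682, -0.1801,  0.1105]), np.float64(0.0024941960045233116)) (array([ 0.5673, -0.1769,  0.1133]), np.float64(0.001700861820659771))
knob [(array([ 0.5348, -0.2271,  0.1957]), np.float64(0.0037554321911546984)), (array([ 0.5148, -0.167 ,  0.266 ]), np.float64(0.024494142143813208))]
```

View pics/c2.png

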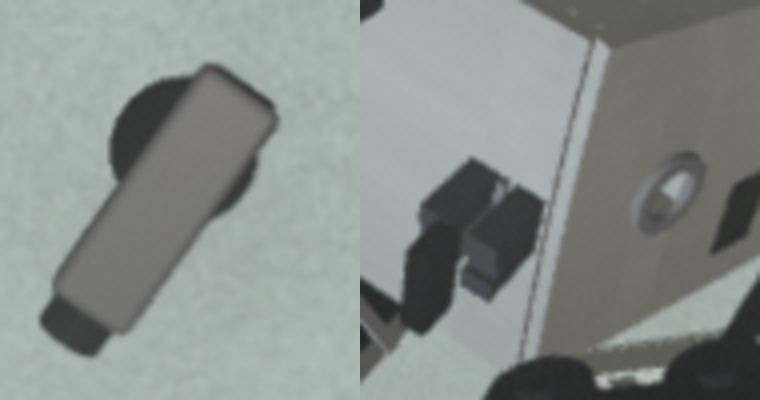

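Request:
step_arm(increments=[0.1,-0.9,0.45,1.1,0,0.2,-1.8,0.9,2.2,0,0.3,-2.7,1.3,3.3,0,0.4,-3.6,1.7,4.4,0,0.4,-4.5,2.2,5.6,0])

```text
t: 2.08
tcp_pos: [0.52, -0.173, 0.3975]
tool_rot: [0.261, 0.654, -0.263, 0.659]
force: [0.3, -0.3, 0.9]
finger_gap: 1.002
```

```bash
python3 - <<'E'
from h import *
np.set_printoptions(precision=4,suppress=True)
plan((.531,-.2156,.36),47)
m=cam("wrist");im=snapshot("wrist");cv2.imwrite("pics/w2.png",im)
import json;json.dump({k:np.array(v).tolist() if k!="fish" else bool(v) for k,v in m.items()},open("w2.json","w"))
print(proj(m,np.array([.531,-.2156,.254])),proj(m,np.array([.567,-.177,.117])))
T=cam("top");print(proj(T,np.array([.531,-.2156,.254]))*1.5625)
E
```

```text
jaw now 46.5 axis x [ 0.006 -0.006 -1.   ] q6 -1.34 tcp [ 0.52   -0.173   0.3975] shift [ 0.63 -0.39  0.62] n rows 0.9 turn -0.1 alt 35.9
[237.4163 210.4471] [279.8795 173.5938]
[550.1409 265.7541]
```

View pics/w2.png

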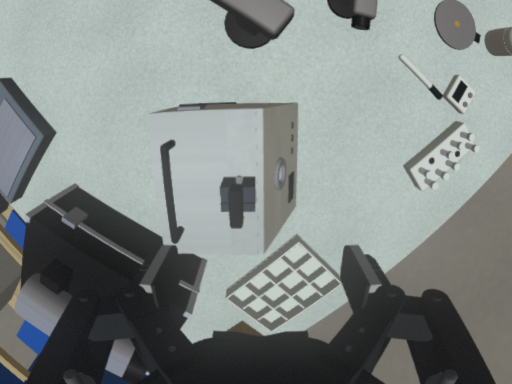

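Grip bar at about (236,205), predicted (237,210). Port at (281,174), predicted (280,174): consistent.

```bash
python3 - <<'E'
from h import *
import json
np.set_printoptions(precision=4,suppress=True)
m=json.load(open("w2.json"));R=np.array(m["R"]);print(-R.T@np.array(m["t"]))
k=np.array([.531,-.2156,0]);u=np.array([np.cos(np.radians(-43)),np.sin(np.radians(-43)),0])
for z in(.228,.254):print([proj(m,k+s*.022*u+[0,0,z]) for s in(1,-1)])
im=cv2.imread("pics/w2.png");g=cv2.cvtColor(im,cv2.COLOR_BGR2GRAY)
print(g[168:236:3,218:262:3])
print(plane(m,(281,174),.117))
E
```

```text
[ 0.459  -0.1143  0.5388]
[array([239.7545, 219.112 ]), array([238.4194, 182.7253])]
[array([238.218 , 229.2682]), array([236.6369, 190.5526])]
[[189 190 189 188 186 186 187 187 188 188 190 188 186 184 184]
 [189 188 188 186 187 188 187 185 188 189 189 187 185 185 185]
 [187 188 188 188 186 185 185 181 185 186 187 187 187 186 184]
 [188 187 113 106 104 104 133 129 130  87  88  86  96 186 185]
 [186 176  70  69  68  68 126 137 106  66  67  65  78 178 184]
 [186 110  69  69  68  67  95 116  76  66  66  65  79 174 183]
 [185  75  72  72  65  63  62  62  64  68  68  69  79 183 181]
 [182  86  87  87  62  61  62  62  70  85  84  85  85 182 180]
 [183  88  89  84  65  67  66  63  67  85  86  83  85 179 181]
 [182  92  88  84  65  67  67  65  65  86  84  83  84 179 179]
 [184 101  88  83  67  67  66  66  66  86  85  85  85 167 178]
 [187 109  86  84  65  65  65  64  62  84  83  81  86 167 178]
 [185  94  85  84  65  67  66  65  63  82  82  83  88 179 177]
 [186 102  87  87  67  67  69  65  64  85  87  85  93 178 178]
 [186 111  88  89  66  65  65  65  63  88  86  87 104 177 177]
 [183 182 183 180  71  67  66  66  74 177 177 176 176 176 176]
 [183 183 183 182  75  66  67  65  69 177 177 177 178 167 176]
 [181 181 182 181  77  67  67  66  73 177 177 177 178 168 176]
 [182 181 181 180  84  66  66  68  82 179 178 179 177 177 176]
 [181 181 182 181  90  66  67  66 112 177 179 177 175 177 174]
 [181 183 182 181 169 126 127 125 172 176 177 176 177 178 176]
 [180 181 181 181 178 176 178 179 178 175 177 176 177 176 175]
 [180 180 180 180 179 174 176 176 178 177 177 175 175 165 176]]
[ 0.5686 -0.1762  0.117 ]
```

Request:
step_arm(increments=[0.4,-0.41,0.62,-0.1,0,1.0,-0.41,0.62,-0.1,0,1.5,-0.41,0.62,-0.1,0,1.5,-0.41,0.62,-0.1,0,1.5,-0.41,0.62,-0.1,0])

```text
t: 2.75
tcp_pos: [0.5335, -0.2263, 0.3091]
tool_rot: [0.258, 0.652, -0.265, 0.662]
force: [1.0, -0.3, 0.7]
finger_gap: 1.0
```

```bash
python3 - <<'E'
from h import *
plan((.530,-.2165,.228),47)
E
```

```text
jaw now 46.6 axis x [ 0.01  -0.016 -1.   ] q6 -1.40 tcp [ 0.5335 -0.2263  0.3091] shift [ 1.35  0.09 -0.18] n rows 1.3 turn -0.09 alt 35.91
```

Request:
step_arm(increments=[0.6,0.09,-0.18,-0.1,0,1.35,0.09,-0.18,-0.1,0,1.35,0.09,-0.18,-0.1,0,1.35,0.09,-0.18,-0.1,0,1.35,0.09,-0.18,-0.1,0])

```text
t: 3.38
tcp_pos: [0.5317, -0.2172, 0.2304]
tool_rot: [0.254, 0.651, -0.263, 0.665]
force: [-0.3, 0.3, -0.2]
finger_gap: 1.001
```

```bash
python3 - <<'E'
from h import *
plan((.530,-.2165,.228),47)
m=cam("wrist");im=snapshot("wrist");cv2.imwrite("pics/w3.png",im)
E
```

```text
jaw now 47.1 axis x [ 0.014 -0.018 -1.   ] q6 -1.40 tcp [ 0.5317 -0.2172  0.2304] shift [ 0.04 -0.01 -0.03] n rows 0.0 turn 0.01 alt -35.99
```

View pics/w3.png

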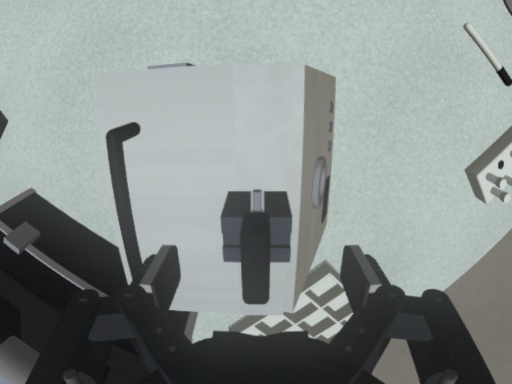

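The bar lies between the fingers (centre 256,258), aligned with the pads. I'll close on it.

Request:
step_arm(increments=[0,0,0,0,1,0,0,0,0,1,0,0,0,0,1,0,0,0,0,1,0,0,0,0,1], grip_force=70)

```text
t: 4.05
tcp_pos: [0.5301, -0.2184, 0.2304]
tool_rot: [0.253, 0.652, -0.264, 0.664]
force: [-4.7, -3.8, 3.5]
finger_gap: 0.146
```

```bash
python3 - <<'E'
from h import *
s=sense();print(s["finger_gap"],s["force"]);plan((.530,-.2165,.276),47)
E
```

```text
0.14622015019573417 [-4.73443507 -3.82639692  3.5348071 ]
jaw now 47.1 axis x [ 0.01 -0.02 -1.  ] q6 -1.40 tcp [ 0.5301 -0.2184  0.2304] shift [-0.76  0.02 -0.01] n rows 0.7 turn 0.02 alt -35.98
```

Request:
step_arm(increments=[-0.2,0,0,0,1,-0.4,0,0,0,1,-0.6,0,0,0,1,-0.75,0.02,0,0,1,-0.75,0.02,0,0,1])

```text
t: 4.68
tcp_pos: [0.53, -0.2182, 0.2759]
tool_rot: [0.252, 0.652, -0.265, 0.664]
force: [-1.0, -8.0, -10.0]
finger_gap: 0.145
```

```bash
python3 - <<'E'
from h import *
s=sense();print(s["finger_gap"],s["force"],s["ft_torque"]);plan((.5303,-.2175,.276),-43)
E
```

```text
0.1449985723482811 [ -1.01367223  -7.97048125 -10.04332524] [-0.9462555  -0.28166344 -0.02748063]
jaw now 47.1 axis x [ 0.009 -0.024 -1.   ] q6 -1.39 tcp [ 0.53   -0.2182  0.2759] shift [-0.    0.01 -0.  ] n rows 0.0 turn -17.98 alt 18.02
```

Request:
step_arm(increments=[0,0,0,1.8,1,0,0,0,3.6,1,0,0,0,5.4,1,0,0,0,7.2,1,0,0,0,9,1])

```text
t: 5.3
tcp_pos: [0.5296, -0.2185, 0.2754]
tool_rot: [0.488, 0.5, -0.496, 0.516]
force: [1.7, -4.0, -10.0]
finger_gap: 0.15
```

Request:
step_arm(increments=[0,0,0,1.8,1,0,0,0,3.6,1,0,0,0,5.4,1,0,0,0,7.2,1,0,0,0,9,1])

```text
t: 5.92
tcp_pos: [0.5294, -0.2184, 0.2749]
tool_rot: [-0.648, -0.271, 0.651, -0.288]
force: [3.7, -4.9, -10.8]
finger_gap: 0.146
```

```bash
python3 - <<'E'
from h import *
s=sense();print(s["finger_gap"],s["force"],s["ft_torque"]);plan((.5303,-.2175,.266),-43)
E
```

```text
0.1463612819033571 [  3.72869177  -4.93103433 -10.84933281] [-0.4212889  0.1416575  0.0302795]
jaw now -43.4 axis x [ 0.006 -0.024 -1.   ] q6 0.19 tcp [ 0.5294 -0.2184  0.2749] shift [ 0.15 -0.   -0.02] n rows 0.1 turn -0.08 alt 35.92
```

Request:
step_arm(increments=[0.05,0,0,0,1,0.1,0,0,0,1,0.15,0,0,0,1,0.15,0,0,0,1,0.15,0,0,0,1])

```text
t: 6.55
tcp_pos: [0.5294, -0.2185, 0.2663]
tool_rot: [-0.648, -0.271, 0.651, -0.289]
force: [3.3, -2.0, -3.5]
finger_gap: 0.146
```

Request:
step_arm(increments=[0.01,0,0,0,1,0.01,0,0,0,0.5,0.01,0,0,0,0,0.01,0,0,0,0,0.01,0,0,0,0])

```text
t: 7.18
tcp_pos: [0.5294, -0.2184, 0.2659]
tool_rot: [-0.648, -0.271, 0.651, -0.289]
force: [-0.3, 0.4, -0.3]
finger_gap: 0.978
```

Request:
step_arm(increments=[-0.5,0,0,0,0,-1.2,0,0,0,0,-2.0,0,0,0,0,-2.5,0,0,0,0,-2.5,0,0,0,0])

```text
t: 7.8
tcp_pos: [0.5295, -0.2152, 0.4189]
tool_rot: [0.649, 0.269, -0.649, 0.291]
force: [0.9, 0.5, -0.3]
finger_gap: 1.0
```

```bash
python3 - <<'E'
from h import *
plan((.437,.116,.30),41)
im=snapshot("wrist");cv2.imwrite("pics/w4.png",im)
m=cam("wrist");print([proj(m,np.array([.530,-.2165,z])) for z in(.254,.290)])
g=cv2.cvtColor(im,cv2.COLOR_BGR2GRAY)
cv2.imwrite("pics/c4.png",cv2.resize(im[100:340,130:400],None,fx=2,fy=2))
E
```

```text
jaw now -43.4 axis x [ 0.012 -0.028 -1.   ] q6 0.19 tcp [ 0.5295 -0.2152  0.4189] shift [ 1.81 -4.96 -2.98] n rows 5.8 turn -16.87 alt 19.13
[array([259.53625773, 170.0451763 ]), array([260.36464112, 180.3530208 ])]
```

View pics/c4.png

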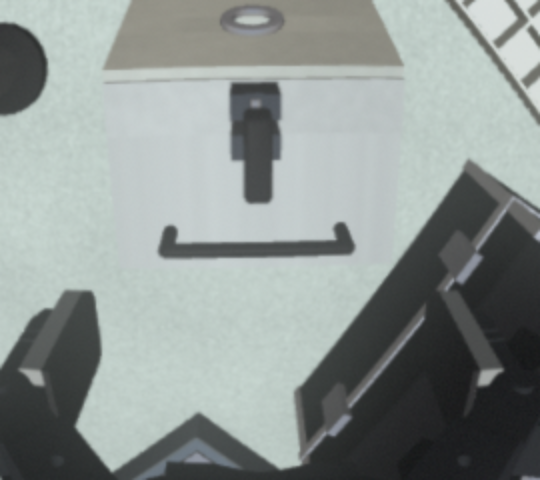

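The bar is turned and up (crop (258,157), matching the predicted spot at 0.29 m height), and the port shows bright. Next is the thermometer.

Request:
step_arm(increments=[0,-0.85,-0.5,-1.7,0,0.2,-1.7,-1.0,-3.4,0,0.4,-2.5,-1.5,-5.1,0,0.5,-3.3,-2.0,-6.8,0,0.6,-4.1,-2.5,-8.5,0])

```text
t: 8.48
tcp_pos: [0.4512, 0.0639, 0.3705]
tool_rot: [-0.498, -0.49, 0.508, -0.504]
force: [0.0, -0.7, -0.0]
finger_gap: 1.0
```

```bash
python3 - <<'E'
from h import *
plan((.437,.116,.30),41)
E
```

```text
jaw now -0.6 axis x [ 0.004 -0.025 -1.   ] q6 -0.07 tcp [0.4512 0.0639 0.3705] shift [ 1.15 -0.25 -0.89] n rows 1.4 turn -8.33 alt 27.67
```

Request:
step_arm(increments=[0.4,-0.1,-0.3,-1.7,0,0.8,-0.2,-0.6,-3.4,0,1.15,-0.25,-0.89,-5.1,0,1.15,-0.25,-0.89,-6.8,0,1.15,-0.25,-0.89,-8.3,0])

```text
t: 9.1
tcp_pos: [0.4352, 0.116, 0.2978]
tool_rot: [0.284, 0.641, -0.301, 0.647]
force: [-0.3, -0.6, -0.3]
finger_gap: 0.994
```

```bash
python3 - <<'E'
from h import *
plan((.437,.116,.30),41)
im=snapshot("wrist");cv2.imwrite("pics/w5.png",im)
m=cam("wrist")
import json;json.dump({k:np.array(v).tolist() if k!="fish" else bool(v) for k,v in m.items()},open("w5.json","w"))
E
```

```text
jaw now 41.2 axis x [-0.002 -0.025 -1.   ] q6 -0.68 tcp [0.4352 0.116  0.2978] shift [-0.04  0.02  0.02] n rows 0.0 turn 0.03 alt -35.97
```

View pics/w5.png

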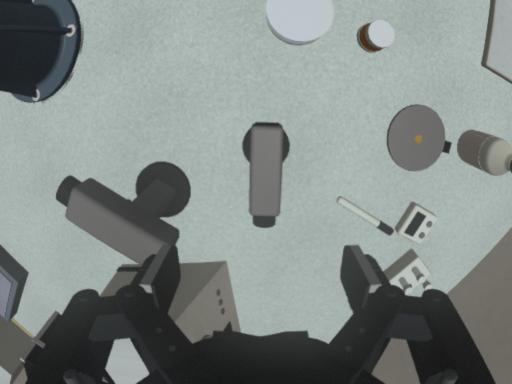

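Thermometer: head rear top (267,124), nose tip (264,226), foot disc centre (266,146) with edges at 243 and 290.

```bash
python3 - <<'E'
from h import *
import json
np.set_printoptions(precision=4,suppress=True)
m=json.load(open("w5.json"))
f=plane(m,(266,146),.012);r=plane(m,(267,124),.128);n=plane(m,(264,225),.112);hf=plane(m,(265,214),.128)
print(f,np.linalg.norm(plane(m,(243,146),.012)-plane(m,(290,146),.012)),r,n,hf)
for a,b in((r,n),(r,hf)):
    v=(b-a)[:2];print(np.linalg.norm(v),np.degrees(np.arctan2(v[1],v[0])))
v=(n-r)[:2];u=v/np.linalg.norm(v);print("org from nose",n[:2]-.075*u,"rear",r[:2]+.045*u)
plan((.437,.116,.15),41)
E
```

```text
[0.4379 0.1192 0.012 ] 0.0686507413419953 [0.4075 0.1547 0.128 ] [0.4876 0.0593 0.112 ] [0.4738 0.0767 0.128 ]
0.12456021687537763 -49.9968951546094
0.10245057904668693 -49.64052830438941
org from nose [0.4394 0.1168] rear [0.4364 0.1203]
jaw now 41.3 axis x [-0.001 -0.025 -1.   ] q6 -0.68 tcp [0.4354 0.1159 0.298 ] shift [ 2.47  0.06 -0.03] n rows 2.4 turn 0.06 alt -35.94
```

```bash
python3 - <<'E'
from h import *
plan((.438,.1185,.16),40.2);plan((.438,.1185,.093),40.2)
E
```

```text
jaw now 41.3 axis x [-0.001 -0.025 -1.   ] q6 -0.68 tcp [0.4354 0.1159 0.298 ] shift [ 2.3   0.1  -0.05] n rows 2.2 turn 0.22 alt -35.78
jaw now 41.3 axis x [-0.001 -0.025 -1.   ] q6 -0.68 tcp [0.4354 0.1159 0.298 ] shift [ 3.41  0.12 -0.07] n rows 3.3 turn 0.22 alt -35.78
```

Request:
step_arm(increments=[0.7,0.1,-0.05,0.2,0,1.4,0.1,-0.05,0.2,0,2.1,0.1,-0.05,0.2,0,2.4,0.1,-0.05,0.2,0,2.4,0.1,-0.05,0.2,0])

```text
t: 9.78
tcp_pos: [0.4355, 0.1183, 0.1518]
tool_rot: [0.289, 0.64, -0.307, 0.643]
force: [0.1, 0.0, -0.6]
finger_gap: 0.999
```

```bash
python3 - <<'E'
from h import *
plan((.438,.1185,.093),40.2)
E
```

```text
jaw now 40.2 axis x [-0.008 -0.025 -1.   ] q6 -0.64 tcp [0.4355 0.1183 0.1518] shift [0.98 0.06 0.01] n rows 0.9 turn -0.0 alt 36.0
```

Request:
step_arm(increments=[0.4,0.06,0,0,0,0.8,0.06,0,0,0,0.97,0.06,0,0,0,0.97,0.06,0,0,0.3,0.97,0.06,0,0,0.5], grip_force=25)

```text
t: 10.4
tcp_pos: [0.4384, 0.1192, 0.0943]
tool_rot: [0.289, 0.639, -0.307, 0.643]
force: [0.0, 0.7, -0.7]
finger_gap: 0.605
```

Request:
step_arm(increments=[0,0,0,0,0.6,0,0,0,0,0.8,0,0,0,0,1,0,0,0,0,1,0,0,0,0,1])

```text
t: 11.02
tcp_pos: [0.4388, 0.1192, 0.0949]
tool_rot: [0.289, 0.639, -0.306, 0.644]
force: [-0.5, -1.2, 6.6]
finger_gap: 0.416
```

Request:
step_arm(increments=[-0.2,0,0,0,1,-0.6,0,0,0,1,-1.2,0,0,0,1,-1.8,0,0,0,1,-2.1,0,0,0,1])

```text
t: 11.65
tcp_pos: [0.4398, 0.1226, 0.2231]
tool_rot: [0.29, 0.638, -0.306, 0.644]
force: [0.3, 0.2, -2.8]
finger_gap: 0.416
```

```bash
python3 - <<'E'
from h import *
s=sense();print(s["force"],s["ft_torque"])
# case frame
ps=np.radians(-133);ex=np.array([np.cos(ps),np.sin(ps)]);ey=np.array([-ex[1],ex[0]])
O=np.array([.530,-.2165])+.035*ex
for x,y,z in((-.17,.065,.22),(-.17,-.065,.22)):
    w=O+x*ex+y*ey;print(w);plan((*w,z),-43)
cv2.imwrite("pics/s2.png",snapshot("side"))
E
```

```text
[ 0.3408999   0.17761434 -2.81580302] [ 0.0343377  -0.0165714   0.01053236]
[ 0.66960777 -0.16209714]
jaw now 40.2 axis x [-0.002 -0.025 -1.   ] q6 -0.64 tcp [0.4398 0.1226 0.2231] shift [ 0.16 -0.13  6.09] n rows 5.9 turn 16.64 alt -19.36
[ 0.57453179 -0.07343736]
jaw now 40.2 axis x [-0.002 -0.025 -1.   ] q6 -0.64 tcp [0.4398 0.1226 0.2231] shift [ 0.13 -0.39  3.94] n rows 3.8 turn 16.64 alt -19.36
```

Request:
step_arm(increments=[-0.6,0,0.3,1.0,1,-1.1,-0.1,0.8,2.5,1,-1.5,-0.15,1.5,4.2,1,-1.5,-0.2,2.2,5.9,1,-1.5,-0.25,2.9,7.6,1])

```text
t: 12.32
tcp_pos: [0.5414, -0.0185, 0.3179]
tool_rot: [0.486, 0.502, -0.497, 0.514]
force: [-0.4, 0.2, -2.6]
finger_gap: 0.419
```

```bash
python3 - <<'E'
from h import *
plan((.5745,-.0734,.30),-43)
E
```

```text
jaw now 1.9 axis x [ 0.001 -0.024 -1.   ] q6 -0.25 tcp [ 0.5414 -0.0185  0.3179] shift [0.32 0.52 0.93] n rows 1.1 turn 8.99 alt -27.01
```

Request:
step_arm(increments=[0,0.2,0.3,1.8,1,0,0.4,0.6,3.6,1,0.1,0.5,0.9,5.4,1,0.2,0.52,0.93,7.2,1,0.3,0.52,0.93,9,1])

```text
t: 12.95
tcp_pos: [0.5737, -0.0738, 0.2999]
tool_rot: [-0.646, -0.272, 0.653, -0.287]
force: [0.7, -0.6, -2.3]
finger_gap: 0.416
```

```bash
python3 - <<'E'
from h import *
plan((.5745,-.0734,.225),-43)
E
```

```text
jaw now -43.4 axis x [-0.002 -0.023 -1.   ] q6 0.46 tcp [ 0.5737 -0.0738  0.2999] shift [ 1.25 -0.01 -0.04] n rows 1.2 turn -0.08 alt 35.92
```

Request:
step_arm(increments=[0.6,0,-0.04,0,1,1.25,0,-0.04,0,1,1.25,0,0.2,0,1,1.25,0,0.5,0,1,1.25,0,0.7,0,1], grip_force=20)

```text
t: 13.58
tcp_pos: [0.5446, -0.1076, 0.2274]
tool_rot: [-0.646, -0.271, 0.653, -0.287]
force: [0.4, 0.5, -3.4]
finger_gap: 0.416
```

Request:
step_arm(increments=[0,0,0.04,0,1,0,0,0.08,0,1,0,0,0.12,0,1,0,0,0.16,0,1,0,0,0.2,0,1])

```text
t: 14.2
tcp_pos: [0.537, -0.1156, 0.2278]
tool_rot: [-0.647, -0.271, 0.652, -0.287]
force: [2.5, 2.5, -1.8]
finger_gap: 0.418
```

```bash
python3 - <<'E'
from h import *
s=sense();print(s["force"],s["ft_torque"]);plan((.5745,-.0734,.225),-43)
ps=np.radians(-133);ex=np.array([np.cos(ps),np.sin(ps)]);ey=np.array([-ex[1],ex[0]])
O=np.array([.530,-.2165])+.035*ex;d=s["tcp_pos"][:2]-O;print(d@ex,d@ey)
E
```

```text
[ 2.4610985   2.47159907 -1.78297584] [ 0.748469   -0.40076342  0.02653638]
jaw now -43.5 axis x [ 0.002 -0.023 -1.   ] q6 0.37 tcp [ 0.537  -0.1156  0.2278] shift [ 0.03 -0.03 -0.94] n rows 0.9 turn -0.1 alt 35.9
-0.11357913979088007 -0.0637017584623296
```

Request:
step_arm(increments=[0,0,0.06,0,1,0,0,0.12,0,1,0,0,0.18,0,1,0,0,0.24,0,1,0,0,0.3,0,1])

```text
t: 14.82
tcp_pos: [0.5248, -0.1291, 0.2282]
tool_rot: [-0.647, -0.271, 0.652, -0.287]
force: [3.3, 3.1, 1.6]
finger_gap: 0.419
```

Request:
step_arm(increments=[0,0,0.06,0,1,0,0,0.12,0,1,0,0,0.18,0,1,0,0,0.23,0,1,0,0,0.23,0,1])

```text
t: 15.45
tcp_pos: [0.5149, -0.1395, 0.2283]
tool_rot: [-0.647, -0.271, 0.652, -0.287]
force: [2.6, 1.2, -0.5]
finger_gap: 0.42
```

```bash
python3 - <<'E'
from h import *
s=sense();print(s["force"],s["ft_torque"]);plan((.5745,-.0734,.225),-43)
ps=np.radians(-133);ex=np.array([np.cos(ps),np.sin(ps)]);ey=np.array([-ex[1],ex[0]])
O=np.array([.530,-.2165])+.035*ex;d=s["tcp_pos"][:2]-O;print(d@ex,d@ey)
a=snapshot("side");b=snapshot("top")
for n,i in(("side",a),("top",b)):cv2.imwrite(f"pics/{n}3.png",i)
S,T=cam("side"),cam("top");c=np.array([*s["tcp_pos"][:2],.2])
x,y=proj(S,c).astype(int);u,v=proj(T,c).astype(int)
cv2.imwrite("pics/c3.png",np.hstack([cv2.resize(i[q-60:q+60,p-66:p+66],None,fx=3,fy=3,interpolation=2) for i,p,q in((a,x,y),(b,u,v))]));print(x,y,u,v)
E
```

```text
[ 2.5517639   1.18201994 -0.51495262] [ 0.33319748 -0.41125458 -0.01081972]
jaw now -43.5 axis x [ 0.003 -0.024 -1.   ] q6 0.31 tcp [ 0.5149 -0.1395  0.2283] shift [ 0.03 -0.04 -1.48] n rows 1.4 turn -0.1 alt 35.9
-0.08105165365721867 -0.06356067975250973
250 129 323 178
```

View pics/c3.png

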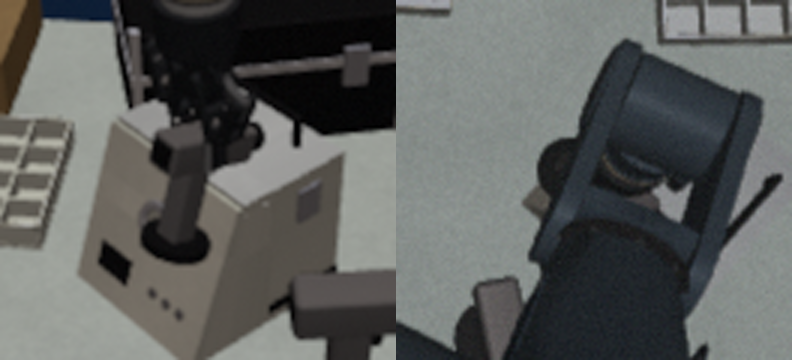

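The thermometer leans nose-down, with the foot pushed back against the slope. Next I back off and work out the aiming pose.

Request:
step_arm(increments=[0,0,-0.3,0,1,0,0,-0.7,0,1,0,0,-1.2,0,1,0,0,-1.7,0,1,0,0,-2.0,0,1], grip_force=30)

```text
t: 16.18
tcp_pos: [0.5979, -0.0507, 0.2254]
tool_rot: [-0.646, -0.272, 0.653, -0.288]
force: [-1.1, -0.7, -2.8]
finger_gap: 0.419
```

```bash
python3 - <<'E'
from h import *
s=sense();print(s["force"]);plan((.655,-.0828,.137),-43)
E
```

```text
[-1.13423458 -0.72500808 -2.80993504]
jaw now -43.4 axis x [ 0.    -0.024 -1.   ] q6 0.51 tcp [ 0.5979 -0.0507  0.2254] shift [ 1.49  1.04 -0.29] n rows 1.8 turn -0.07 alt 35.93
```

Request:
step_arm(increments=[0.3,0.3,-0.29,0,1,0.7,0.6,-0.29,0,1,1.1,0.9,-0.29,0,1,1.4,1.04,-0.29,0,1,1.49,1.04,-0.29,0,1])

```text
t: 16.8
tcp_pos: [0.6542, -0.083, 0.1348]
tool_rot: [-0.645, -0.273, 0.654, -0.287]
force: [0.0, 0.5, -2.1]
finger_gap: 0.415
```

```bash
python3 - <<'E'
from h import *
s=sense();print(s["force"]);plan((.648,-.0903,.137),-43)
ps=np.radians(-133);ex=np.array([np.cos(ps),np.sin(ps),0])
a=snapshot("side");b=snapshot("wrist");M=[cam("side"),cam("wrist")]
cv2.imwrite("pics/side4.png",a);cv2.imwrite("pics/wrist4.png",b)
lens=s["tcp_pos"]+.0697*ex+[0,0,-.004]
out=[]
for i,m in((a,M[0]),(b,M[1])):
    p,q=proj(m,lens),proj(m,np.array([.567,-.1773,.117]));print(p,q)
    x,y=((p+q)/2).astype(int);x=min(max(x,66),446);y=min(max(y,70),314)
    print("off",x-66,y-70);out.append(cv2.resize(i[y-70:y+70,x-66:x+66],None,fx=3,fy=3,interpolation=2))
cv2.imwrite("pics/c5.png",np.hstack(out))
E
```

```text
[ 0.03348706  0.47423876 -2.08483146]
jaw now -43.4 axis x [-0.003 -0.023 -1.   ] q6 0.49 tcp [ 0.6542 -0.083   0.1348] shift [-0.03  0.01  0.16] n rows 0.2 turn -0.08 alt 35.92
[220.18122741 146.90995452] [235.39974935 142.16102201]
off 161 74
[262.5791425  330.41916789] [262.99841093 363.83852306]
off 196 244
```

View pics/c5.png

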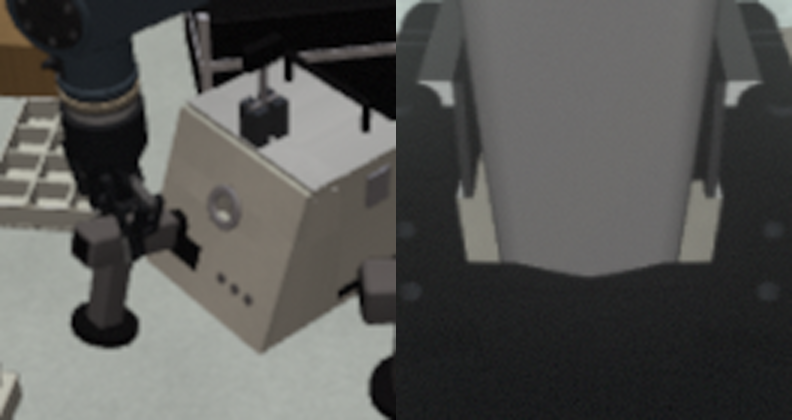

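Side view: nose tip at about (183,222) in the crop (lens predicted (177,219)), port ring (223,207) (predicted (223,204)), foot (105,325).

```bash
python3 - <<'E'
from h import *
np.set_printoptions(precision=4,suppress=True)
S=cam("side");s=sense();ps=np.radians(-133);ex=np.array([np.cos(ps),np.sin(ps),0]);n=np.array([-ex[1],ex[0],0]);t=np.array(s["tcp_pos"])
def onp(c):
    o,d=ray(S,np.array(c)/3+[161,74]);X=o+d*(n@(t-o))/(n@d);return np.array([(X-t)@ex,X[2]-t[2]])
print("lens",onp((181,222)),"foot",onp((105,325)))
for th in(10,14,17.5,20):
    a=np.radians(th);r=lambda x,z:np.array([x*np.cos(a)+z*np.sin(a),.024-x*np.sin(a)+z*np.cos(a)])
    L,F=r(.075,-.009),r(0,-.113)
    px=lambda v:(proj(S,t+v[0]*ex+[0,0,v[1]])-[161,74])*3
    print(th,L,F,px(L),px(F),"rear top",px(r(-.045,.009)),"rear bottom",px(r(-.045,-.027)))
# lateral check: port px vs. estimates, line of sight offset
P=np.array([.567,-.1773,.117]);print("lat",(P-t)@n, "tool z ax",Rn.from_quat(s["tool_rot"]).as_matrix()[:,2])
E
```

```text
lens [ 0.0737 -0.0112] foot [-0.0303 -0.0897]
10 [0.0723 0.0021] [-0.0196 -0.0873] [179.0307 212.3612] [113.3461 318.4455] rear top [ 79.3029 232.6827] rear bottom [ 78.4148 263.7082]
14 [ 0.0706 -0.0029] [-0.0273 -0.0856] [178.0114 216.9275] [106.992  320.8005] rear top [ 80.038  229.7111] rear bottom [ 76.94   261.5611]
17.5 [ 0.0688 -0.0071] [-0.034  -0.0838] [176.8934 220.9453] [101.4352 322.5178] rear top [ 80.8393 227.092 ] rear bottom [ 75.8096 259.5324]
20 [ 0.0674 -0.0101] [-0.0386 -0.0822] [175.9682 223.82  ] [ 97.4781 323.5432] rear top [ 81.5003 225.2165] rear bottom [ 75.0969 258.0016]
lat 0.0008898270237842343 tool z ax [-0.6866 -0.7267  0.0187]
```

Measured tilt is about 17°, so roughly 0.05 rad off square. A small correction, then hold.

Request:
step_arm(increments=[-0.02,0,0.04,-0.1,1,-0.04,0.01,0.08,-0.1,1,-0.07,0.01,0.12,-0.1,1,-0.07,0.01,0.16,-0.1,1,-0.07,0.01,0.16,-0.1,1])

```text
t: 17.52
tcp_pos: [0.6479, -0.09, 0.1406]
tool_rot: [-0.644, -0.275, 0.652, -0.29]
force: [0.1, -0.2, -2.6]
finger_gap: 0.417
```

Request:
step_arm(increments=[0,0,0,0,1,0,0,0,0,1,0,0,0,0,1,0,0,0,0,1,0,0,0,0,1])

```text
t: 18.15
tcp_pos: [0.6479, -0.09, 0.1405]
tool_rot: [-0.644, -0.275, 0.652, -0.29]
force: [0.8, -0.1, -2.6]
finger_gap: 0.416
```

```bash
python3 - <<'E'
from h import *
s=sense();print(s["force"],np.round(s["qd"],4));plan((.648,-.0903,.1395),-43)
a=snapshot("side");cv2.imwrite("pics/c6.png",np.hstack([cv2.resize(a[64:204,150:300],None,fx=5,fy=4,interpolation=2)]))
E
```

```text
[ 0.76574075 -0.11897066 -2.57719326] [-0.0001 -0.0011  0.0001 -0.0006 -0.0004 -0.001 ]
jaw now -42.9 axis x [-0.002 -0.024 -1.   ] q6 0.46 tcp [ 0.6479 -0.09    0.1405] shift [0.02 0.   0.  ] n rows 0.0 turn 0.03 alt -35.97
```

View pics/c6.png

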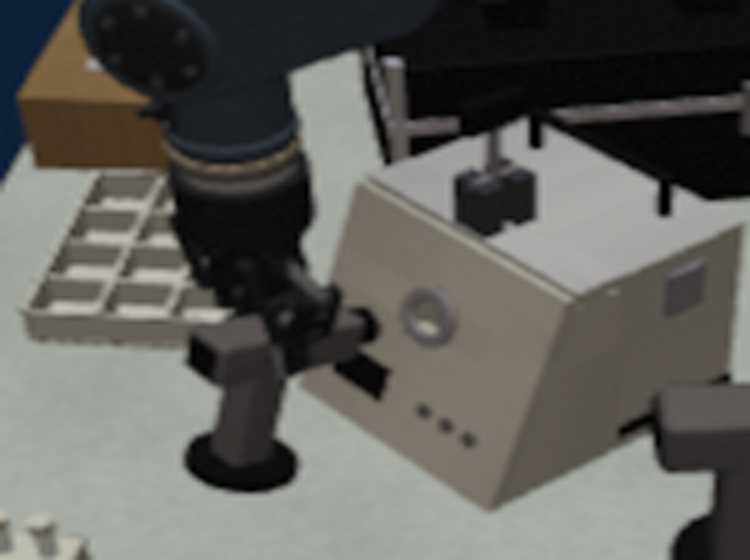

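Request:
step_arm(increments=[0,0,0,0,1,0,0,0,0,1,0,0,0,0,1,0,0,0,0,1,0,0,0,0,1])

```text
t: 18.82
tcp_pos: [0.6479, -0.09, 0.1406]
tool_rot: [-0.644, -0.275, 0.652, -0.29]
force: [0.1, -0.5, -2.2]
finger_gap: 0.419
```

Request:
step_arm(increments=[0,0,0,0,1,0,0,0,0,1,0,0,0,0,1,0,0,0,0,1,0,0,0,0,1])

```text
t: 19.45
tcp_pos: [0.6479, -0.09, 0.1406]
tool_rot: [-0.644, -0.275, 0.652, -0.29]
force: [0.1, -0.3, -2.6]
finger_gap: 0.418
```

Request:
step_arm(increments=[0,0,0,0,1,0,0,0,0,1,0,0,0,0,1,0,0,0,0,1,0,0,0,0,1])

```text
t: 20.08
tcp_pos: [0.6479, -0.09, 0.1406]
tool_rot: [-0.644, -0.275, 0.652, -0.29]
force: [-0.3, 0.0, -2.9]
finger_gap: 0.415
```

Request:
step_arm(increments=[0,0,0,0,1,0,0,0,0,1,0,0,0,0,1,0,0,0,0,1,0,0,0,0,1])

```text
t: 20.7
tcp_pos: [0.6479, -0.09, 0.1405]
tool_rot: [-0.644, -0.275, 0.652, -0.29]
force: [-0.4, 0.2, -2.1]
finger_gap: 0.42
```

```bash
python3 - <<'E'
from h import *
np.set_printoptions(precision=4,suppress=True)
S=cam("side");s=sense();ps=np.radians(-133);ex=np.array([np.cos(ps),np.sin(ps),0]);n=np.array([-ex[1],ex[0],0]);t=np.array(s["tcp_pos"])
def pt(c):
    o,d=ray(S,np.array(c)/[5,4]+[150,64]);return o+d*(n@(t-o))/(n@d)
L,F,Rr=pt((373,326)),pt((242,463)),pt((203,355))
v=lambda X:np.array([(X-t)@ex,X[2]-t[2]])
print("lens",L,v(L),"foot",v(F),"rear face",v(Rr))
d=v(L)-v(F);print("tilt foot-lens",np.degrees(np.arctan2(104,75)-np.arctan2(d[1],d[0])));d=v(L)-v(Rr);print("tilt head",np.degrees(np.arctan2(-d[1],d[0])),np.linalg.norm(d))
P=plane(S,np.array((429,317))/[5,4]+[150,64],.117);print("port",P,"on plane",pt((429,317)))
for Pp in(P,np.array([.567,-.1773,.117])):
  for th in(15,17,19):
    a=np.radians(th);X=ex*np.cos(a)-[0,0,np.sin(a)];Z=ex*np.sin(a)+[0,0,np.cos(a)];q=Pp-L;print(th,"port in nose",q@X,q@n,q@Z)
E
```

```text
lens [ 0.5954 -0.1463  0.127 ] [ 0.077  -0.0135] foot [-0.0303 -0.0899] rear face [-0.0428  0.0259]
tilt foot-lens 18.733518836734923
tilt head 18.187322117752824 0.1261297772346088
port [ 0.565  -0.1722  0.117 ] on plane [ 0.566  -0.1778  0.1124]
15 port in nose 0.04089795857178266 -0.0044931100648801965 0.0005585748514317646
17 port in nose 0.04085355065926095 -0.0044931100648801965 0.0019855527530394136
19 port in nose 0.040759368988267985 -0.0044931100648801965 0.003410111564468434
15 port in nose 0.043198507655065166 0.00042060185210905307 0.0011750051204454832
17 port in nose 0.0431311852040599 0.00042060185210905307 0.0026818955145345973
19 port in nose 0.04301131404773326 0.00042060185210905307 0.00418551843205358
```

The readings agree: the lens is about 42 mm from the port, within 5 mm of centre and within about 2° of square, and it was held for 3 s. Next is the pad.

Request:
step_arm(increments=[-0.4,0,-0.4,0,1,-0.9,0,-0.8,0,1,-1.4,0,-1.0,-0.5,1,-1.8,0,-1.0,-1.5,1,-2.0,0,-1.0,-3,1])

```text
t: 21.32
tcp_pos: [0.6897, -0.0429, 0.2613]
tool_rot: [-0.601, -0.359, 0.609, -0.374]
force: [-0.8, -0.5, -1.9]
finger_gap: 0.418
```

```bash
python3 - <<'E'
from h import *
plan((.605,.255,.25),0)
T,S=cam("top"),cam("side");print("bottle",plane(T,np.array([273,219])/1.5625,0),plane(S,np.array([240,500])/1.5625,0.0),"cap",plane(T,np.array([263,202])/1.5625,.14))
E
```

```text
jaw now -27.6 axis x [ 0.001 -0.024 -1.   ] q6 0.27 tcp [ 0.6897 -0.0429  0.2613] shift [ 0.07 -3.55 -3.75] n rows 5.0 turn -5.52 alt 30.48
bottle [0.69393606 0.3655433  0.        ] [0.69547868 0.373899   0.        ] cap [0.69470605 0.35806042 0.14      ]
```

Request:
step_arm(increments=[0,-0.6,-0.65,-1.1,1,0,-1.3,-1.35,-2.2,1,0,-1.9,-2.0,-3.3,1,0,-2.5,-2.7,-4.4,1,0,-3.1,-3.3,-5.5,1])

```text
t: 21.95
tcp_pos: [0.6161, 0.2205, 0.2549]
tool_rot: [0.494, 0.494, -0.505, 0.507]
force: [1.3, 0.4, -3.2]
finger_gap: 0.418
```

```bash
python3 - <<'E'
from h import *
plan((.605,.255,.13),0)
E
```

```text
jaw now 0.1 axis x [ 0.001 -0.024 -1.   ] q6 0.19 tcp [0.6161 0.2205 0.2549] shift [ 2.07 -0.19 -0.62] n rows 2.1 turn 0.02 alt -35.98
```

Request:
step_arm(increments=[0.4,-0.1,-0.3,0,1,0.9,-0.19,-0.62,0,1,1.4,-0.19,-0.62,0,1,1.9,-0.19,-0.62,0,1,2.07,-0.19,-0.62,0,1], grip_force=20)

```text
t: 22.58
tcp_pos: [0.6032, 0.2544, 0.1277]
tool_rot: [-0.492, -0.495, 0.507, -0.506]
force: [-0.4, -0.3, -2.2]
finger_gap: 0.419
```

Request:
step_arm(increments=[0.05,0,0,0,1,0.1,0,0,0,1,0.15,0,0,0,1,0.2,0,0,0,1,0.2,0,0,0,1])

```text
t: 23.2
tcp_pos: [0.6031, 0.2541, 0.1157]
tool_rot: [-0.492, -0.495, 0.507, -0.506]
force: [-0.8, 0.1, -2.9]
finger_gap: 0.42
```

```bash
python3 - <<'E'
from h import *
plan((.605,.255,.108),0)
E
```

```text
jaw now 0.1 axis x [-0.003 -0.025 -1.   ] q6 0.25 tcp [0.6031 0.2541 0.1157] shift [ 0.13  0.03 -0.02] n rows 0.1 turn 0.02 alt -35.98
```

Next I lower in small steps until the foot's front edge touches.

Request:
step_arm(increments=[0.02,0.03,0,0,1,0.04,0.03,0,0,1,0.06,0.03,0,0,1,0.08,0.03,0,0,1,0.08,0.03,0,0,1])

```text
t: 23.82
tcp_pos: [0.6048, 0.2539, 0.1107]
tool_rot: [-0.492, -0.495, 0.507, -0.506]
force: [0.5, 0.4, -2.9]
finger_gap: 0.417
```

Request:
step_arm(increments=[0.01,0,0,0,1,0.02,0,0,0,1,0.03,0,0,0,1,0.04,0,0,0,1,0.05,0,0,0,1])

```text
t: 24.45
tcp_pos: [0.6048, 0.2538, 0.1077]
tool_rot: [-0.492, -0.495, 0.507, -0.506]
force: [-0.3, 0.2, -3.0]
finger_gap: 0.419
```

Request:
step_arm(increments=[0.01,0,0,0,1,0.02,0,0,0,1,0.03,0,0,0,1,0.04,0,0,0,1,0.05,0,0,0,1])

```text
t: 25.08
tcp_pos: [0.6049, 0.254, 0.107]
tool_rot: [-0.493, -0.495, 0.507, -0.506]
force: [-3.9, -0.7, 11.5]
finger_gap: 0.42
```

Request:
step_arm(increments=[0.03,0,-0.05,0,1,0.03,0,-0.1,0,1,0.035,0,-0.15,0,1,0.035,0,-0.2,0,1,0.04,0,-0.25,0,1])

```text
t: 25.7
tcp_pos: [0.6051, 0.2682, 0.1058]
tool_rot: [-0.492, -0.494, 0.507, -0.507]
force: [-2.3, -3.0, 6.3]
finger_gap: 0.416
```

```bash
python3 - <<'E'
from h import *
s=sense();print(s["force"],s["ft_torque"]);plan((.605,.292,.103),0)
S=cam("side");t=np.array(s["tcp_pos"]);a=snapshot("side");cv2.imwrite("pics/s5.png",a)
ex=np.array([0,-1,0])
g=cv2.cvtColor(a,cv2.COLOR_BGR2GRAY)
x,y=proj(S,[.605,.27,.012]).astype(int);print(x,y)
mk=np.zeros_like(g);mk[y-28:y+25,x-35:x+35]=(g[y-28:y+25,x-35:x+35]<38)
for r in range(y-26,y+24,2):print(r,"".join("#" if v<30 else "+" if v<55 else "." for v in g[r,x-35:x+36]))
for th in(0,8,12,17.5):
    c=np.radians(th);print(th,proj(S,t+[0,.113*np.sin(c),.024-.113*np.cos(c)]))
E
```

```text
[-2.34204805 -3.03859933  6.32510166] [-0.67072788  0.54631311 -0.05265457]
jaw now 0.1 axis x [-0.002 -0.027 -1.   ] q6 0.27 tcp [0.6051 0.2682 0.1058] shift [ 0.04 -0.   -0.4 ] n rows 0.4 turn 0.02 alt -35.98
198 283
257 #####............#+..+...............#######..++.......................
259 #####.............+....................+####...........................
261 ..................++................++..+##............................
263 ....................................++..+##............................
265 ...................................++++................................
267 ...................................+++.................................
269 ..................................++++.................................
271 ....................+##########+++++++.................................
273 .....................###########++++++.................................
275 .....................###########+++++++................................
277 .......................+++######+++++++................................
279 ...........................++++++++++++##
[... 442 characters left out ...]
#++++++++++#########+.......................
293 .....................+########################+........................
295 ......................#######################+.........................
297 ........................###################............................
299 ...........................+###########+...............................
301 ......+####+...........................................................
303 .......#####+..........................................................
305 .......+#####+.........................................................
0 [197.9510155  282.30997458]
8 [196.66565642 287.41961697]
12 [195.98542833 289.81097954]
17.5 [195.01463786 292.89367377]
```

Foot blob centre is about (197,289), tilt about 11.5° and falling. The drag works, so I'll continue.

Request:
step_arm(increments=[0.03,0,-0.05,0,1,0.035,0,-0.1,0,1,0.045,0,-0.15,0,1,0.06,0,-0.2,0,1,0.07,0,-0.25,0,1])

```text
t: 26.38
tcp_pos: [0.605, 0.2831, 0.1026]
tool_rot: [0.492, 0.494, -0.507, 0.507]
force: [-2.9, -1.0, 6.5]
finger_gap: 0.416
```

Request:
step_arm(increments=[0.03,0,-0.05,0,1,0.04,0,-0.1,0,1,0.05,0,-0.14,0,1,0.05,0,-0.14,0,1,0.05,0,-0.14,0,1])

```text
t: 27.0
tcp_pos: [0.6051, 0.2893, 0.1019]
tool_rot: [0.491, 0.494, -0.507, 0.508]
force: [-3.9, -6.6, 12.0]
finger_gap: 0.416
```

```bash
python3 - <<'E'
from h import *
s=sense();print(s["force"],s["ft_torque"]);plan((.605,.292,.103),0)
S=cam("side");t=np.array(s["tcp_pos"]);a=snapshot("side")
g=cv2.cvtColor(a,cv2.COLOR_BGR2GRAY)
x,y=proj(S,[.605,.292,.012]).astype(int);print(x,y)
for r in range(y-16,y+24,2):print(r,"".join("#" if v<30 else "+" if v<55 else "." for v in g[r,x-35:x+36]))
for th in(-4,0,4,8):
    c=np.radians(th);print(th,proj(S,t+[0,.113*np.sin(c),.024-.113*np.cos(c)]))
print(proj(S,[.605,.292,.014]))
E
```

```text
[-3.86391145 -6.60432642 12.01249437] [-1.26395649  0.83973575  0.00624541]
jaw now 0.2 axis x [-0.002 -0.031 -1.   ] q6 0.31 tcp [0.6051 0.2893 0.1019] shift [-0.02 -0.   -0.04] n rows 0.0 turn 0.04 alt -35.96
196 291
275 ....................................+++................................
277 ...................................+++++...............................
279 ...................................++++++##+...........................
281 .....................+#+++++++....+++++++#####+........................
283 .....................+###########+++++++++######.......................
285 .....................+###########+++++++++#######......................
287 .......................##########+++++++++#######+.....................
289 .......................######++++++++++++########+.....................
291 .......................######++++++++++++########+.....................
293 .......................+######++++++++++#########+.....................
295 ........................########################+......................
297 .........................######################........................
299 ..........................###################+.........................
301 ........+####+..............+#############.............................
303 .........#####+........................................................
305 .........+#####+.......................................................
307 ..........#+...........................................................
309 .......................................................................
311 .......................................................................
313 .......................................................................
-4 [197.08103349 287.57113252]
0 [196.46646472 290.33379731]
4 [195.82246995 293.00923705]
8 [195.1510569  295.58582921]
[196.22559524 291.02472276]
```

The foot now looks flat, centre (197,290) against a predicted (196,290). I'll release slowly, only partly, then straighten up.

Request:
step_arm(increments=[0,0,0,0,0.58,0,0,0,0,0.55,0,0,0,0,0.5,0,0,0,0,0.4,0,0,0,0,0.25])

```text
t: 27.68
tcp_pos: [0.6051, 0.2895, 0.1017]
tool_rot: [0.491, 0.494, -0.507, 0.508]
force: [-0.5, -0.9, 0.5]
finger_gap: 0.747
```

```bash
python3 - <<'E'
from h import *
s=sense();print(s["force"],s["finger_gap"]);plan((.605,.289,.2),0)
E
```

```text
[-0.46628816 -0.93088362  0.49923655] 0.7468544305818051
jaw now 0.2 axis x [-0.002 -0.031 -1.   ] q6 0.31 tcp [0.6051 0.2895 0.1017] shift [-1.64 -0.    0.06] n rows 1.6 turn 0.04 alt -35.96
```

Request:
step_arm(increments=[-0.2,0,0.01,0,0.1,-0.6,0,0.02,0,0,-1.2,0,0.04,0,0,-2.0,0,0.07,0,0,-2.8,0,0.1,0,0])

```text
t: 28.3
tcp_pos: [0.6053, 0.2887, 0.2721]
tool_rot: [0.491, 0.494, -0.507, 0.508]
force: [0.5, -0.4, 0.8]
finger_gap: 1.001
```

Request:
step_arm(increments=[-0.3,0,0.8,0,0,-0.6,0,1.6,0,0,-0.8,0,2.2,0,0,-0.8,0,2.2,0,0,-0.8,0,2.2,0,0])

```text
t: 28.92
tcp_pos: [0.6057, 0.1587, 0.3245]
tool_rot: [0.491, 0.494, -0.507, 0.508]
force: [-0.6, -0.1, 0.1]
finger_gap: 1.0
```

```bash
python3 - <<'E'
from h import *
np.set_printoptions(precision=4,suppress=True)
s=sense();print(s["t"],s["force"],s["tcp_pos"],s["finger_gap"])
for n in("top","side"):
    m=cam(n);a=snapshot(n);cv2.imwrite(f"pics/{n}9.png",a);g=cv2.cvtColor(a,cv2.COLOR_BGR2GRAY)
    x,y=proj(m,[.605,.292,.008]).astype(int);print(n,x,y,"head",proj(m,[.605,.291,.128]),"foot",proj(m,[.605,.291,.014]),"nose",proj(m,[.605,.216,.118]),"rear",proj(m,[.605,.336,.118]))
    for r in range(y-44,y+26,2):print(r,"".join("#" if v<35 else "+" if v<60 else "-" if v<85 else"." for v in g[r,x-36:x+70]))
a=cv2.imread("pics/side0.png").astype(int);b=cv2.imread("pics/side9.png").astype(int)
S=cam("side")
for z in(.254,.290):print("knob",proj(S,[.530,-.2165,z]))
x,y=proj(S,[.530,-.2165,.272]).astype(int);g=cv2.cvtColor(b.astype(np.uint8),cv2.COLOR_BGR2GRAY)
for r in range(y-16,y+20,2):print(r,"".join("#" if v<35 else "+" if v<60 else "." for v in g[r,x-25:x+26]))
E
```

```text
28.925 [-0.5757 -0.1027  0.1426] [0.6057 0.1587 0.3245] 0.9996517627857268
top 194 163 head [188.9592 156.3989] foot [194.2581 162.9985] nose [211.9229 156.7785] rear [175.9731 157.1725]
119 ......................-+-+++++####++++++++++++++++#+#++++#+#########+###++-++++++#+.......................
121 ......................-+++++++####+###+#+++###+#########################+++++++++#+----------+---+--------
123 ......................-+++++++#####################+++++++++--++++######+++++++++#-.......................
125 ......................-+++++++#######-......-##+++++++-+--+++++#######+++++++++++#-.......................
127 .......-.-----.........+++++++######+........++######+++#############++-+++++++++#+.......................
129 .......-.....-+.......-+++++++#######-........+++#################+#+--+##+++++++#+.......................
131 ........-.--+++......--+++++-++#####+-.........+++++###########++++--+####+++++++++.......................
133 .........-++--.......-+-+-+++++######-..........+#+++++-+++++-----++######++++++++#-......................
135 .....................
[... 7315 characters left out ...]
##################################
88 ..#......##########################################
90 ..##.....###################################+++++..
92 ..+#.....+############################+............
94 ...##..............+##########+...#######++++++####
96 ...+#+.............+#######+......##....###########
98 ....#+....#########+......+.......##.......+#######
100 ....##+..+#####+..........+.......+#..........+####
102 ....+#+...#+..............+......................+#
104 .....#....................++++.....................
106 .........................++........................
108 ...................++++....++#+++++................
110 ...................##++.++++######+................
```

```bash
python3 -c "
from station import *
print(sign_off(),sense()['t'])"
```

```text
the job is handed in; nothing more can be done
the job is handed in; nothing more can be done
```

I did the whole job and handed it in at about 29 s of the 72 s; sign-off gives no verdict.

- **Shutter:** I pulled it up about 45 mm, turned the bar a quarter turn clockwise and let it down into the notch. The pull on the tool fell from about 11 N to about 3.5 N before I let go. The wrist picture after I let go and the side picture during the hold showed it parked up. My last look at that spot, pixel values only, was partly hidden by the dark case behind it.
- **Tilt:** The moves cannot tip the tool, and a level thermometer would have been 0.35 rad off square against the 0.28 allowed. I pushed its foot against the incubator's slope so that it turned in the grip, nose down by about 17–19°.
- **Aiming:** I held it still for about 3 s. From the side picture, the lens was 41–43 mm from the port (you asked for about 5 cm), within 5 mm of its centre and about 0.05 rad off square. The sideways offset came from two port estimates about 5 mm apart (0.4 and 4.5 mm), both inside the 11 mm limit.
- **Setting down:** I dragged the foot's front edge lightly over the pad until it stood flat, pressing about 15 N at most, then released slowly.
- **Last checks:** In the side picture the whole foot is on the pad, within a few mm of its centre, and it looks upright. The gripper is open and clear, with no force on the tool. The top view of the pad was hidden by the arm, so it confirmed nothing. I did not measure the bystanders again, but no contact with them showed.

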